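# Tip the carton onto the green label pad and push it home

### The arm

A 7-joint arm with a two-finger parallel gripper is mounted at the origin on the work surface. World frame = base frame: x ahead of the robot, y to its left, z up, the work surface at z = 0. Lengths are in m, angles in rad, forces in N, time in s.
With the tool pointing down it reaches from about 0.4 to 0.85 m from the base axis. Payload 10.4 kg.
Tool frame: the origin (TCP) lies at the centre of the arm's flange, where the gripper is bolted on; the fingertips stand 173 mm ahead of it and the grasp point (between the pads) lies 155 mm ahead of it; z points along the fingers, y is the line along which they close (so a half turn about z gives the same grasp; the last joint's range is limited). The gripper opens to 85 mm and grips with 20 to 120 N. Pads are 22 mm wide; open, the fingers measure 114 mm over their backs; the gripper's body (76 mm by 85 mm) begins 54 mm behind the grasp point. The pads swing forward as they close: fully open they stand 13 mm farther back than shut.
Start: joints at [1.248, 0.332, -0.065, 1.46, 0.022, 1.35, -0.088], TCP at [0.185, -0.597, 0.405] pointing down, gripper open.
Joint ranges: [-2.6, 2.6], [-0.5, 2.12], [-1.47, 1.34], [0.16, 2.42], [-1.27, 4.41], [0.06, 2.06], [-2.6, 2.6]. Speed limits (rad/s): [2.22, 2.22, 2.79, 2.79, 3.14, 3.14, 3.14].

### API

Orientations are given as a unit quaternion [w, x, y, z].
In Python, from station import sense, snapshot, sign_off gives the robot as it stands.
- The arm moves only by the shell command python3 -m crank 'ROWS' [FORCE]. ROWS is JSON, a list of rows, each a list of 3 entries, a list of its own where there are three numbers: the shift along the tool's x, y, z in mm, then the turn, a rotation vector about the tool's x, y, z in degrees, then the closure in counts, from 0 (fully open) to 255 (shut). A call has 1 to 20 rows; each row is the pose to reach, as a shift and turn from the pose commanded when the call began, along the tool's axes at that moment; what a row does not reach only later rows make up. A row lasts 1/10 s, in which the tool goes at most 50 mm and 8.59 degrees, less where a joint would pass 70% of its speed; a pose out of reach is approached as far as the arm can. A call with a gripper value outside its range is refused whole. The fingers move at their own pace and stop on an object; FORCE is the grip in N (left out, the last holds). Time passes only in rows, so rows that repeat a pose let the fingers close. It gives the time, the measured TCP pose, the force, the opening and the grip force at its end, in the units of the state.
- sense(): the state, without advancing time (a new reading comes with each control period).
- snapshot(name): name is "scene" or "top"; returns a dict with "img" (480x640x3 uint8, red, green, blue), "mtx" (3x3 intrinsics, pixels), "dist_coeffs" ([k1, k2, p1, p2, k3] as OpenCV has them; the pictures are not rectified), "rvec" (rotation vector, rad) and "tvec" (3), from world to camera coordinates, as OpenCV has them. Camera axes: x right, y down, z forward; pixel columns grow to the right and rows downward; lengths in m; the calibration is good to about 2 mm. A picture is of the moment at which its call begins. There is no depth.
- sign_off(): hands the job in; it is judged then, once.
The state is a dict: "time_s": time; "qpos": joint angles; "dq": joint speeds; "effort": joint torques, N m; "ee_pos": TCP position; "ee_rot": TCP orientation; "ft_force": force on the tool from outside, world axes, zero at the start; "ft_torque": the same for the moment, N m; "grip_width": finger opening in m; "grip_force": force on a finger pad.
Only numpy, scipy, OpenCV 4.12 (cv2) and the standard library are available. Lean on these libraries where they do the work, as an engineer would, in place of code of your own. Each camera call takes 0.05 s, during which the arm holds its last target. There are 200 camera calls.

### The job

Tip over the brown carton with the red band that stands in the middle of the labelling board, by pushing it near its top, so that it comes to rest flat on the green pad. Then push the lying carton along the pad until its banded end is flush against the metal stop there. Only push it with the fingers, never pinch, lift or carry it, and leave everything else on the counter where it is.

Things in the scene. Friction and masses are not known exactly. Their poses are not given: they have to be found in the camera images.
- jig: White labelling board, fixed, 190 mm (x) by 500 mm (y), top 12 mm above the counter. Origin: centre of its underside, on the counter; y along the board, z up. Across each end a dark steel stop, 150 mm wide, 16 mm thick, rising 30 mm above the board; the stops' inner faces are at y = +230 and -230 mm.
- green_pad: Flat green pad on the board, only a coloured area (150 mm in x, 224 mm in y, nothing to climb over). Origin: its centre, level with the board's top; axes parallel to the board's. It lies at board y = +118 mm or -118 mm (differs from run to run), from 6 mm off the board's middle up to the stop's face.
- blue_pad: The same in blue, on the other half of the board.
- carton: Rigid brown carton, red band near its top, 80 mm (x) by 50 mm (y) by 150 mm tall (z), 150-320 g. Origin: centre of its foot face. Starts upright mid-board within 10 mm and 5 deg of square, broad faces towards the pads. Pushed near the top it pivots on its lower edge without sliding and falls past 18 deg; it then lies 35-75 mm short of the stop and slides when pushed on its foot end.
- carton_mid (a point): The centre of the carton, 75 mm from its foot: 87 mm above the counter when standing on the board, 37 mm when lying on a broad side.
- carton_top (a point): Centre of the carton's top face (the banded end), 150 mm from its foot along its z.
- orange_bottle: Bystander: loose orange squeeze bottle, 60 mm across, 190 mm tall, standing beyond the board; origin at the centre of its foot. Leave alone.
- dark_bottle: Bystander: the same in black, also beyond the board. Leave alone.
- dish: Bystander: small blue dish, 80 mm across, 30 mm tall, beyond the board between the bottles; origin at the centre of its foot. Leave alone.
- cup: Bystander: white cup, 76 mm across, 90 mm tall, at the left; origin at the centre of its foot. Leave alone.
- white_carton: Bystander: white carton with a black band, of the same size, standing on the counter at the right; origin at the centre of its foot. Leave alone.
- trays: Bystander: stack of black trays, 160 by 110 by 50 mm, at the left; origin at the centre of its underside. Leave alone.
Not all that is in view belongs to the job. There is more than one size of the carton; the job needs the smallest.

How it is judged:
On the way, in this order (a step that is already met when the one before it is completed fails the run):
1. the carton lies flat and still on the green pad ((angle between carton's own y axis and vertical below 0.1 rad or angle between carton's own y axis and vertical above 3.0416 rad) and linear speed of carton below 0.02 m/s and angular speed of carton below 0.2 rad/s and x of carton in the frame of green_pad between -0.035 and 0.035 m and x of carton_top in the frame of green_pad between -0.035 and 0.035 m and y of carton in the frame of green_pad between -0.115 and 0.115 m and y of carton_top in the frame of green_pad between -0.115 and 0.115 m and height (world z) of carton_mid below 0.045 m), for 0.2 s.
2. the lying carton's banded end is against the stop ((angle between carton's own y axis and vertical below 0.1 rad or angle between carton's own y axis and vertical above 3.0416 rad) and x of carton_mid in the frame of green_pad between -0.035 and 0.035 m and y of carton_mid in the frame of green_pad between -0.06 and 0.06 m and height (world z) of carton_mid below 0.045 m and (y of carton_top in the frame of jig above 0.224 m or y of carton_top in the frame of jig below -0.224 m) and angle between the z axis of carton and the y axis of jig, either way round below 0.12 rad), for 0.2 s.
At the end, for the whole second after the job is handed in: The carton lies at rest on a broad side, wholly on the green pad (centre line within 35 mm of the pad's), its banded end within 6 mm of the stop's face and its length within 0.12 rad of the board's (all of step 2 and linear speed of carton below 0.02 m/s and angular speed of carton below 0.2 rad/s); the robot touches nothing.
It fails at once if the carton is lifted or carried (standing or tipping: its middle rises over 20 mm above its standing height; lying: over 20 mm above its lying height) (height (world z) of carton_mid above 0.107 m or (angle between carton's own z axis and vertical above 1.45 rad and height (world z) of carton_mid above 0.06 m)).
It fails at once if a bystander (either bottle, the dish, the cup, the white carton or the trays) is moved by more than 20 mm (distance of any of orange_bottle, dark_bottle, dish, cup, white_carton, trays from where it was at the start of the episode above 0.02 m).
It also fails if it takes over 51 s, if anything falls off the work surface, if the arm or the gripper's body presses on something with over 40 N, if the wrist force passes 120 N, or if a joint passes its speed limit or range.

## Working session

There is one attempt and no reset: what is moved stays moved. The work goes in short steps, Python scripts to look and compute and a shell command to move; the robot and the scene stay as the last step left them, time stands still between calls to the robot, and variables do not carry over. Pictures are saved under pics/ and viewed, at most 10 in all, crops included, and the job is handed in when it is done.

```bash
mkdir -p pics; ls; python3 - <<'E'
from station import sense,snapshot
import cv2
s=sense();print({k:s[k] for k in('time_s','ee_pos','ee_rot','grip_width','ft_force')})
for n in('scene','top'):
    d=snapshot(n);cv2.imwrite(f'pics/{n}0.png',d['img'][:,:,::-1]);print(n,d['mtx'],d['dist_coeffs'],d['rvec'],d['tvec'])
E
```

```text
pics
{'time_s': 0.0, 'ee_pos': array([ 0.18454667, -0.59699829,  0.40391054]), 'ee_rot': array([-6.99385700e-04,  9.88783197e-01,  1.49356231e-01, -1.26295355e-04]), 'grip_width': 0.08545178703301168, 'ft_force': array([-0.60264247,  0.36988078, -0.44679477])}
scene [[606.45550208   0.         331.17599567]
 [  0.         606.45550208 224.06928471]
 [  0.           0.           1.        ]] [-0.09063793  0.          0.          0.          0.        ] [ 2.1811989   0.57269647 -0.27328567] [-0.4510328  -0.04535785  1.7202951 ]
top [[586.18898385   0.         327.32881657]
 [  0.         586.18898385 228.200229  ]
 [  0.           0.           1.        ]] [-0.04938176  0.          0.          0.          0.        ] [ 2.16406807 -2.05726659  0.21537654] [0.01817077 0.52939572 1.45515657]
```

View pics/scene0.png

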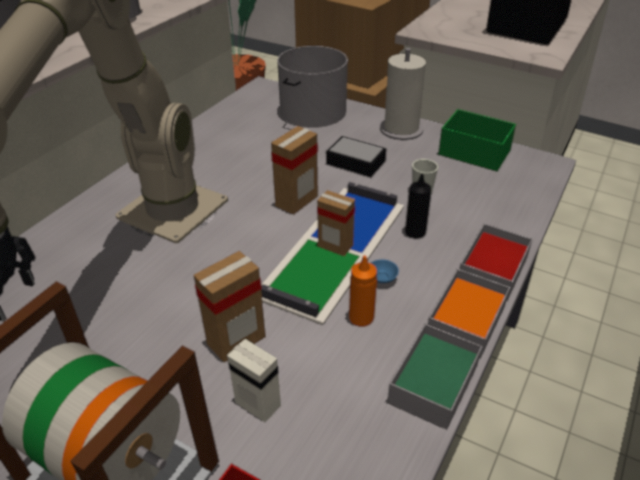

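View pics/top0.png

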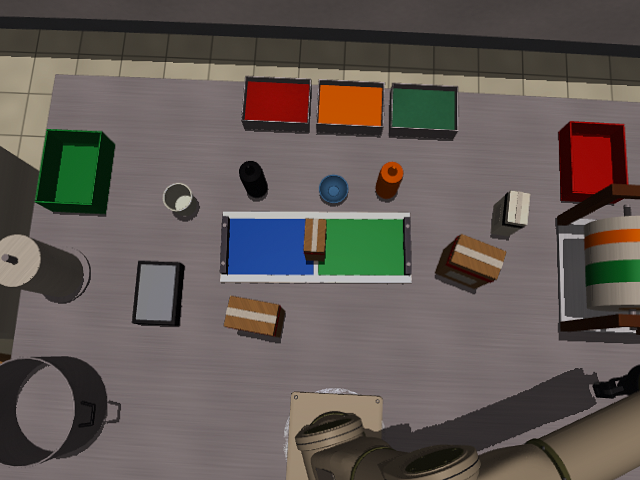

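The top view has world −y to the right. The board is in the middle with its green pad on the right at about (365,247), and the target carton's top is at (315,240). Two larger decoy cartons stand at (255,315) and (470,262), and the bottles and dish are along row 185. Next I'll measure.

```bash
cat > h.py <<'E'
import numpy as np,cv2
from station import sense,snapshot
from scipy.spatial.transform import Rotation as R
def ray(d,px,z):
    u=cv2.undistortPoints(np.array(px,float).reshape(-1,1,2),d['mtx'],np.array(d['dist_coeffs'],float)).reshape(-1,2)
    M=R.from_rotvec(np.ravel(d['rvec'])).as_matrix();c=-M.T@np.ravel(d['tvec'])
    r=np.c_[u,np.ones(len(u))]@M
    return c+r*((z-c[2])/r[:,2])[:,None]
def blob(m,roi):
    k=np.zeros(m.shape,np.uint8);x0,y0,x1,y1=roi;k[y0:y1,x0:x1]=m[y0:y1,x0:x1]
    cs,_=cv2.findContours(k,cv2.RETR_EXTERNAL,cv2.CHAIN_APPROX_NONE)
    return max(cs,key=cv2.contourArea)
def rect(d,m,roi,z):
    p=ray(d,blob(m,roi).reshape(-1,2),z)[:,:2].astype(np.float32)
    return cv2.minAreaRect(p*1000)
def pose():
    s=sense();w,x,y,z=s['ee_rot'];return s,R.from_quat([x,y,z,w])
E
python3 - <<'E'
from h import *
d=snapshot('top');h=cv2.cvtColor(d['img'],cv2.COLOR_RGB2HSV).astype(int);H,S,V=[h[...,i] for i in range(3)]
np.set_printoptions(precision=3,suppress=True)
g=((H>45)&(H<80)&(S>120)).astype(np.uint8)
b=((H>100)&(H<130)&(S>120)).astype(np.uint8)
br=((H<22)&(S>70)&(V>70)).astype(np.uint8)
print('green',rect(d,g,(315,200,412,290),.012));print('blue',rect(d,b,(220,200,318,290),.012))
# carton top incl. white tape: close mask
brc=cv2.morphologyEx(br,cv2.MORPH_CLOSE,np.ones((9,9)))
c=blob(brc,(295,205,335,270));print('carton px',cv2.boundingRect(c),'top rect',cv2.minAreaRect((ray(d,c.reshape(-1,2),.162)[:,:2]*1000).astype(np.float32)))
print('board corners',ray(d,[(222,212),(411,212),(411,282),(221,282)],.012))
print('bigs at z.24',ray(d,[(255,315),(475,255)],.24), 'foot-ish',ray(d,[(390,190),(255,190),(333,190)],.0))
cv2.imwrite('pics/crop.png',cv2.resize(d['img'][195:300,210:420,::-1],None,fx=3.8,fy=3.8,interpolation=cv2.INTER_CUBIC))
E
```

```text
green ((492.7581481933594, -45.06170654296875), (147.20443725585938, 224.71588134765625), 2.876126527786255)
blue ((480.59466552734375, 193.69683837890625), (147.10711669921875, 222.0980987548828), 2.9041759967803955)
carton px (304, 218, 22, 34) top rect ((487.9805603027344, 73.76774597167969), (49.23166275024414, 79.48773193359375), 89.63236236572266)
board corners [[ 0.567  0.328  0.012]
 [ 0.592 -0.176  0.012]
 [ 0.405 -0.18   0.012]
 [ 0.38   0.315  0.012]]
bigs at z.24 [[ 0.287  0.192  0.24 ]
 [ 0.445 -0.29   0.24 ]] foot-ish [[ 0.654 -0.119  0.   ]
 [ 0.635  0.246  0.   ]
 [ 0.646  0.035  0.   ]]
```

View pics/crop.png

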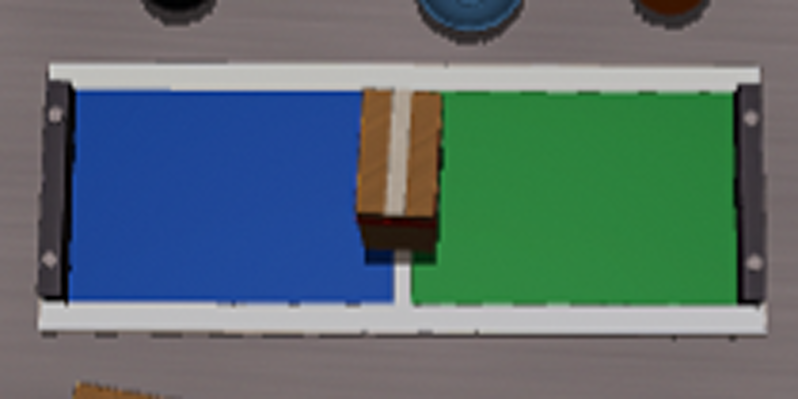

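The crop shows the carton upright on the middle strip, with blue to its left (+y) and green to its right (−y). The board is turned about 2.9°. The carton is centred near (488,74) mm and nearly square, so I'll push from the +y side with half-open fingers spread across the carton's width.

```bash
python3 -m crank '[[[0,0,-50],[0,0,0],130],[[0,0,-100],[0,0,-6],130],[[60,-36,-100],[0,0,-12],130],[[110,-66,-100],[0,0,-18],130],[[150,-90,-100],[0,0,-24],130],[[190,-115,-100],[0,0,-30],130],[[230,-140,-100],[0,0,-36],130],[[270,-165,-100],[0,0,-42],130],[[310,-190,-100],[0,0,-48],130],[[341,-220,-100],[0,0,-54],130],[[360,-260,-100],[0,0,-60],130],[[380,-300,-100],[0,0,-66],130],[[400,-345,-100],[0,0,-72],130],[[420,-390,-100],[0,0,-75.7],130],[[440,-435,-100],[0,0,-75.7],130],[[457,-480,-100],[0,0,-75.7],130],[[475,-525,-100],[0,0,-75.7],130],[[490,-570,-100],[0,0,-75.7],130],[[506,-610,-100],[0,0,-75.7],130],[[506,-624,-100],[0,0,-75.7],130]]'
python3 - <<'E'
from h import *
s,r=pose();print(s['time_s'],s['ee_pos'],r.as_matrix().round(3),s['qpos'].round(2),s['grip_width'])
E
```

```text
time_s: 2.15
ee_pos: [0.4829, 0.153, 0.5046]
ee_rot: [-0.001, 0.687, 0.727, 0.001]
ft_force: [0.0, 0.0, -0.9]
grip_width: 0.0417
grip_force: 0.0
2.15 [0.48287514 0.15303023 0.50463437] [[-0.056  0.998 -0.   ]
 [ 0.998  0.056  0.002]
 [ 0.002 -0.    -1.   ]] [ 0.42  0.1  -0.86  1.56  0.07  1.51 -0.39] 0.04173052214335927
```

```bash
python3 -m crank '[[[0,0,40],[0,0,0],130],[[0,0,80],[0,0,0],130],[[0,0,120],[0,0,0],130],[[0,0,160],[0,0,0],130],[[0,0,190],[0,0,0],130],[[0,0,190],[0,0,0],130],[[-15,0,190],[0,0,0],130],[[-20,0,190],[0,0,0],130],[[-20,0,190],[0,0,0],130]]'
python3 - <<'E'
from h import *
d=snapshot('scene');cv2.imwrite('pics/s1.png',cv2.resize(d['img'][130:340,220:460,::-1],None,fx=2.8,fy=2.8,interpolation=cv2.INTER_CUBIC))
E
```

```text
time_s: 3.05
ee_pos: [0.4853, 0.1277, 0.316]
ee_rot: [0.001, 0.69, 0.724, 0.0]
ft_force: [-0.0, 0.0, 0.1]
grip_width: 0.0417
grip_force: 0.0
```

View pics/s1.png

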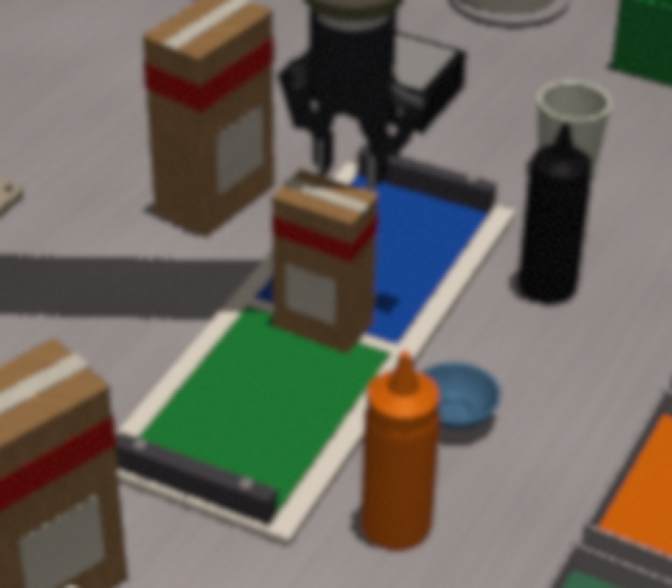

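The fingers hang just behind the carton's top, on the blue side, at about (345,165) in the crop. Now a slow push toward the green pad.

```bash
python3 -m crank '[[[-5,0,0],[0,0,0],130],[[-10,0,0],[0,0,0],130],[[-15,0,0],[0,0,0],130],[[-20,0,0],[0,0,0],130],[[-25,0,0],[0,0,0],130],[[-30,0,0],[0,0,0],130],[[-35,0,0],[0,0,0],130],[[-40,0,0],[0,0,0],130]]'
python3 - <<'E'
from h import *
d=snapshot('scene');cv2.imwrite('pics/s2.png',cv2.resize(d['img'][130:340,220:460,::-1],None,fx=2.8,fy=2.8,interpolation=cv2.INTER_CUBIC))
E
```

```text
time_s: 3.9
ee_pos: [0.4868, 0.0881, 0.3147]
ee_rot: [0.0, 0.689, 0.725, -0.0]
ft_force: [-0.5, 0.1, 0.5]
grip_width: 0.0418
grip_force: 0.2
```

View pics/s2.png

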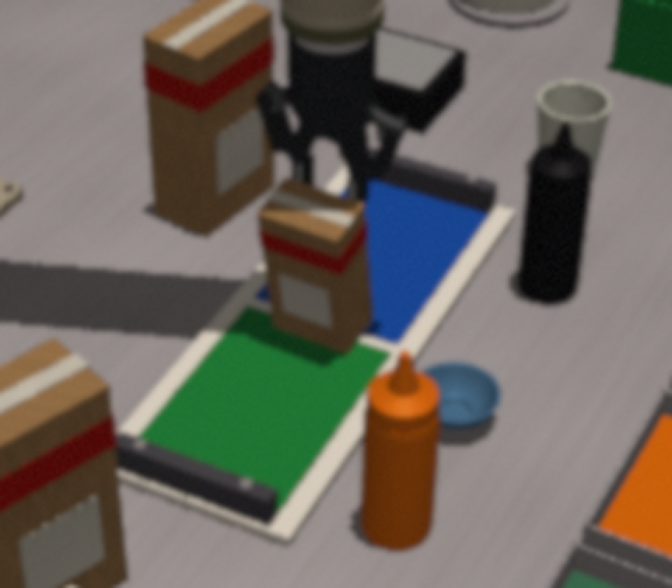

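The carton is tilting toward green, its top edge having moved to about (315,215), with its foot edge still in place. I'll keep pushing.

```bash
python3 -m crank '[[[-5,0,0],[0,0,0],130],[[-10,0,0],[0,0,0],130],[[-15,0,0],[0,0,0],130],[[-20,0,0],[0,0,0],130],[[-25,0,0],[0,0,0],130],[[-30,0,0],[0,0,0],130],[[-33,0,0],[0,0,0],130],[[-33,0,0],[0,0,0],130],[[-33,0,0],[0,0,0],130],[[-33,0,0],[0,0,0],130],[[-33,0,0],[0,0,0],130],[[-33,0,0],[0,0,0],130],[[-33,0,0],[0,0,0],130],[[-33,0,0],[0,0,0],130]]'
python3 - <<'E'
from h import *
d=snapshot('scene');cv2.imwrite('pics/s3.png',cv2.resize(d['img'][130:340,220:460,::-1],None,fx=2.8,fy=2.8,interpolation=cv2.INTER_CUBIC))
E
```

```text
time_s: 5.35
ee_pos: [0.4884, 0.0556, 0.3147]
ee_rot: [0.0, 0.689, 0.725, -0.0]
ft_force: [-0.1, 0.0, 0.6]
grip_width: 0.0418
grip_force: 0.0
```

View pics/s3.png

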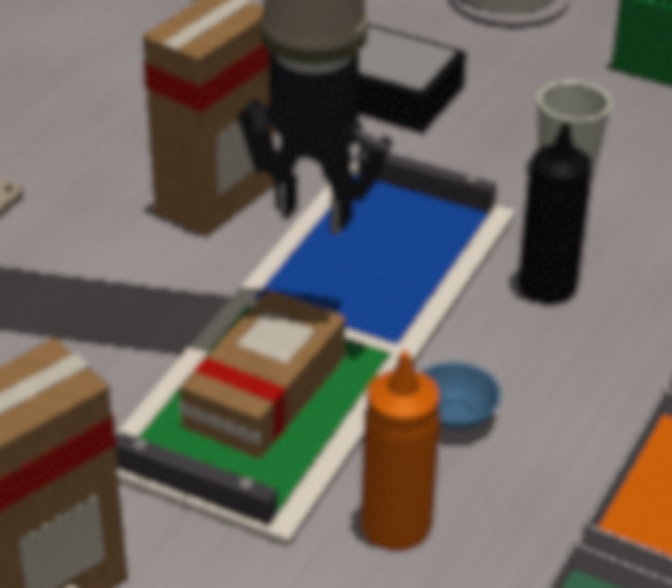

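The carton lies flat on green with its banded end toward the stop. I'll back off, lower behind its foot end and measure.

```bash
python3 -m crank '[[[30,0,0],[0,0,0],130],[[50,0,0],[0,0,0],130],[[55,0,35],[0,0,0],130],[[55,0,70],[0,0,0],130],[[55,0,100],[0,0,0],130],[[55,0,108],[0,0,0],130],[[55,0,108],[0,0,0],130]]'
python3 - <<'E'
from h import *
d=snapshot('top');h=cv2.cvtColor(d['img'],cv2.COLOR_RGB2HSV).astype(int);H,S,V=[h[...,i] for i in range(3)]
br=((H<22)&(S>70)&(V>60)|(H>170)&(S>100)).astype(np.uint8)
br=cv2.morphologyEx(br,cv2.MORPH_CLOSE,np.ones((9,9)))
print('top face rect',rect(d,br,(300,205,405,275),.062))
cv2.imwrite('pics/t2.png',cv2.resize(d['img'][180:340,210:430,::-1],None,fx=3.6,fy=3.6,interpolation=cv2.INTER_CUBIC))
E
```

```text
time_s: 6.1
ee_pos: [0.4854, 0.1105, 0.2062]
ee_rot: [-0.001, 0.689, 0.725, -0.001]
ft_force: [0.3, -0.5, -0.1]
grip_width: 0.0418
grip_force: 0.0
top face rect ((499.942138671875, 3.6417617797851562), (179.32778930664062, 220.9286651611328), 2.896669864654541)
```

View pics/t2.png

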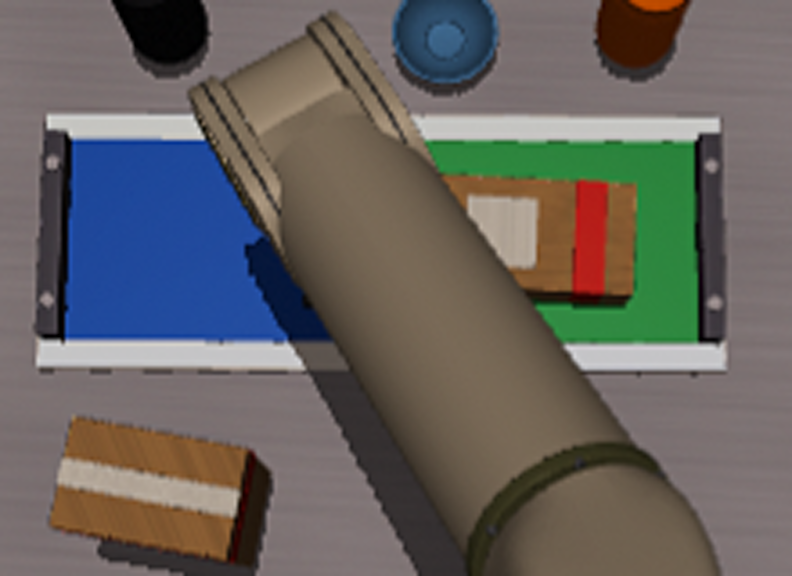

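In the top view the arm hides the foot end. The banded end face runs from (636,183) to (632,297) in the crop, and the stop's inner face is near column 698.

```bash
python3 - <<'E'
from h import *
d=snapshot('top');f=lambda p:[(210+x/3.6,180+y/3.6) for x,y in p]
e=ray(d,f([(636,183),(632,297),(450,176)]),.062)[:,:2]*1000
t=np.array([492.8,-45.1]);u=np.array([12.2,-238.8]);u/=np.linalg.norm(u);v=np.array([-u[1],u[0]])
for p in e: print(p.round(1),'along',((p-t)@u).round(1),'across',((p-t)@v).round(1))
s,r=pose();p=s['ee_pos'][:2]*1000;print('tcp along',(p-t)@u,'across',(p-t)@v,'push dir in tool',r.inv().apply([*u,0]).round(3))
E
```

```text
[ 527.1 -107.4] along 63.9 across 31.1
[ 445.1 -107. ] along 59.4 across -50.8
[525.5  25.1] along -68.5 across 36.2
tcp along -155.99048088327433 across 1.432128319146353 push dir in tool [-1.     0.001 -0.   ]
```

```bash
python3 -m crank '[[[-15,-6,0],[0,0,0],130],[[-30,-6,0],[0,0,0],130],[[-40,-6,0],[0,0,0],130],[[-46,-6,0],[0,0,0],130],[[-51,-6,0],[0,0,0],130],[[-56,-6,0],[0,0,0],130],[[-61,-6,0],[0,0,0],130],[[-66,-6,0],[0,0,0],130],[[-71,-6,0],[0,0,0],130],[[-76,-6,0],[0,0,0],130],[[-81,-6,0],[0,0,0],130],[[-86,-6,0],[0,0,0],130],[[-90,-6,0],[0,0,0],130],[[-94,-6,0],[0,0,0],130],[[-97,-6,0],[0,0,0],130],[[-97,-6,0],[0,0,0],130]]'
cat > look.py <<'E'
from h import *
import sys
d=snapshot('top');im=d['img'];h=cv2.cvtColor(im,cv2.COLOR_RGB2HSV).astype(int);H,S,V=[h[...,i] for i in range(3)]
t=np.array([492.8,-45.1]);u=np.array([12.2,-238.8]);u/=np.linalg.norm(u);v=np.array([-u[1],u[0]])
m=(((H<6)|(H>172))&(S>150)&(V>100)).astype(np.uint8)
p=ray(d,blob(m,(310,205,412,275)).reshape(-1,2),.062)[:,:2]*1000
q=np.c_[(p-t)@u,(p-t)@v].astype(np.float32);print('band along/across',q.min(0),q.max(0),cv2.minAreaRect(q))
g=((H>45)&(H<80)&(S>120)&(V>60));print('green px right of band by row',[(r,int(g[r,370:412].sum())) for r in (235,242,250)])
s,_=pose();c=s['ee_pos'][:2]*1000;print('tcp along',(c-t)@u,s['ft_force'])
cv2.imwrite(sys.argv[1],cv2.resize(im[190:300,290:430,::-1],None,fx=5,fy=5,interpolation=cv2.INTER_CUBIC))
E
python3 look.py pics/t3.png
```

```text
time_s: 7.8
ee_pos: [0.4845, 0.0126, 0.2066]
ee_rot: [0.0, 0.689, 0.724, -0.0]
ft_force: [0.3, 0.4, -0.1]
grip_width: 0.042
grip_force: 0.0
band along/across [ 59.37807  -39.297688] [81.38954  38.529926] ((70.32063293457031, -0.40619659423828125), (21.313386917114258, 78.1131362915039), 0.9042463898658752)
green px right of band by row [(235, 1), (242, 1), (250, 1)]
tcp along -58.174344596022145 [-0.38344853 -0.11190436 -0.55035702]
```

View pics/t3.png

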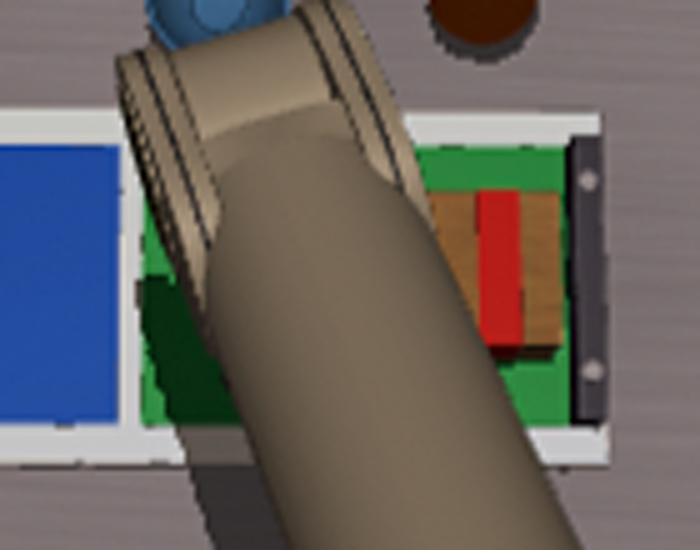

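The carton is square and centred, its end near column 562 and the stop at about 570, which leaves roughly 8–10 mm. I'll creep forward.

```bash
python3 -m crank '[[[-2,0,0],[0,0,0],130],[[-4,0,0],[0,0,0],130],[[-6,0,0],[0,0,0],130],[[-7,0,0],[0,0,0],130],[[-8,0,0],[0,0,0],130],[[-8,0,0],[0,0,0],130]]'; python3 look.py pics/t4.png
```

```text
time_s: 8.45
ee_pos: [0.4849, 0.0051, 0.2067]
ee_rot: [0.0, 0.689, 0.725, -0.0]
ft_force: [0.1, -0.2, 0.3]
grip_width: 0.042
grip_force: 0.0
band along/across [ 66.891945 -39.304794] [88.90541 38.52878] ((77.77410125732422, -0.39208221435546875), (21.520822525024414, 78.07953643798828), 0.679634690284729)
green px right of band by row [(235, 0), (242, 0), (250, 0)]
tcp along -50.587005452527976 [ 0.47352601  1.02944907 -0.7639791 ]
```

Still sliding freely, so I'll continue in 1 mm steps until the force rises.

```bash
python3 -m crank '[[[-1,0,0],[0,0,0],130],[[-2,0,0],[0,0,0],130],[[-2,0,0],[0,0,0],130]]';  python3 -m crank '[[[-1,0,0],[0,0,0],130],[[-1,0,0],[0,0,0],130]]'; python3 look.py pics/t5.png
```

```text
time_s: 8.8
ee_pos: [0.4851, 0.0036, 0.2068]
ee_rot: [-0.0, 0.689, 0.725, 0.0]
ft_force: [0.9, 3.5, 0.1]
grip_width: 0.0416
grip_force: 1.5
time_s: 9.0
ee_pos: [0.4851, 0.0034, 0.2068]
ee_rot: [-0.0, 0.689, 0.725, 0.001]
ft_force: [0.6, 7.0, -0.0]
grip_width: 0.0416
grip_force: 3.4
band along/across [ 68.54352  -39.304794] [90.25138 38.52821] ((79.48208618164062, -0.3548583984375), (78.11918640136719, 20.507814407348633), 88.73258209228516)
green px right of band by row [(235, 0), (242, 0), (250, 0)]
tcp along -48.84192877281193 [ 0.14797843  7.41415763 -0.15806061]
```

The force has risen to 7 N with the carton against the stop. Backing straight off, then up, and a final look.

```bash
python3 -m crank '[[[5,0,0],[0,0,0],130],[[20,0,0],[0,0,0],130],[[45,0,0],[0,0,0],130],[[70,0,0],[0,0,0],130],[[80,0,-40],[0,0,0],130],[[100,0,-90],[0,0,0],130],[[140,0,-140],[0,0,0],130],[[180,0,-180],[0,0,0],130],[[180,0,-180],[0,0,0],130],[[180,0,-180],[0,0,0],130]]'; python3 look.py pics/t6.png
```

```text
time_s: 10.05
ee_pos: [0.4758, 0.1851, 0.3896]
ee_rot: [0.001, 0.688, 0.726, 0.002]
ft_force: [-0.7, -0.2, -0.6]
grip_width: 0.0416
grip_force: 0.0
band along/across [ 68.37581  -39.304794] [90.25138 38.52821] ((79.48088836669922, -0.4088249206542969), (78.22715759277344, 20.507814407348633), 88.73258209228516)
green px right of band by row [(235, 0), (242, 0), (250, 0)]
tcp along -228.6940006414701 [-0.01059032 -1.77779262 -0.18079053]
```

View pics/t6.png

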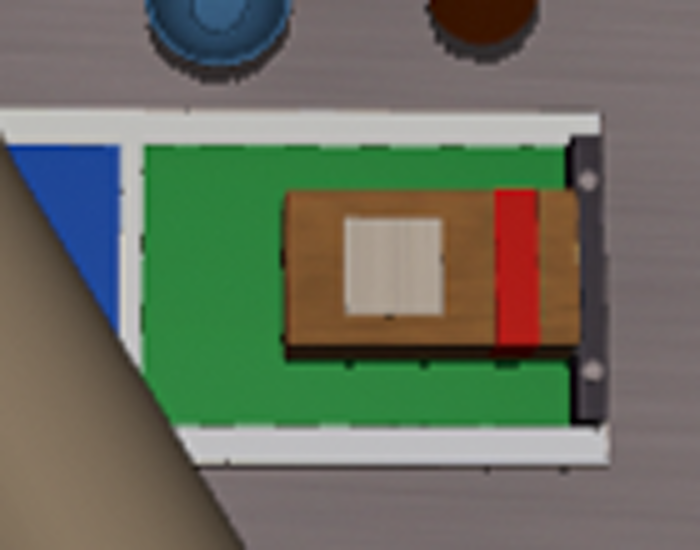

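The carton spans columns 285–580 in the crop. It lies square and centred on green, its banded end flush against the stop, and the arm is clear. Handing in.

```bash
python3 -c "from station import sign_off; print(sign_off())"
```

```text
the job is handed in; nothing more can be done
None
```

The carton was tipped onto the green pad and pushed with its banded end flush against the stop, the arm was backed clear, and the job was handed in at about 10 s of the 51 s allowed; sign-off returned no verdict.

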